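Stir the deburring beads

ROBOT

A 6-joint arm with a two-finger parallel gripper is mounted at the origin on a cart in front of the work surface, level with it; the furniture and walls round the work are solid. World frame = base frame: x ahead of the robot, y to its left, z up, the work surface at z = 0. Lengths are in m, angles in rad, forces in N, time in s.
With the tool pointing down it reaches from about 0.35 to 0.975 m from the base axis. Payload 17.4 kg.
Tool frame: the origin (TCP) lies midway between the tips of the shut fingers; the grasp point (between the pads) lies 19 mm behind it; z points along the fingers, y is the direction in which the jaws open and shut (so a half turn about z gives the same grasp; the last joint's range is limited). The gripper opens to 85 mm and grips with 20 to 120 N. Pads are 22 mm wide; open, the fingers measure 114 mm over their backs; the gripper's body (76 mm by 85 mm) begins 54 mm behind the grasp point. The pads swing forward as they close: fully open they stand 13 mm farther back than shut.
Start: joints at [-1.245, 0.116, 1.442, -0, 1.584, -0.038], TCP at [0.24, -0.631, 0.231] pointing down, gripper open.
Joint ranges: [-2.83, 2.83], [-0.83, 2.19], [0.07, 2.5], [-1.14, 4.28], [0.01, 3], [-2.97, 2.97]. Speed limits (rad/s): [1.89, 1.89, 2.22, 3.14, 3.14, 3.14].

INTERFACE

Orientations are given as a 3x3 rotation matrix whose columns are the frame's x, y, z axes.
In Python, from workcell import r, let_go, close_gripper, viewer, workorder gives the robot as it stands. Calls block until the motion is done:
- r.move_to(position, orientation): joint-space move of the TCP to a pose.
- r.movel(position, attitude=None, v=0.15, f_stop=None): straight line of the TCP; attitude=None keeps the orientation; v is the mean speed in m/s. With f_stop (N) it stops when the force on the tool has changed by that much, and returns True; else False.
- r.set_joints(angles): joint-space move.
- let_go() and close_gripper(strength=None): open the fingers fully, or close them until they stop; strength is the grip in N (None keeps the last).
- r.dwell(seconds).
- r.solve_ik(position, orientation): joint angles nearest the present ones, or None.
- r.get_obs(): the state.
- viewer.get_image(name): name is "scene" or "top"; returns (picture, depth): 400x640x3 uint8, red, green, blue; 400x640 float32, m along the optical axis (not along the pixel's ray), 0 where there is no reading.
- viewer.calibration(name): a dict with "fx", "fy", "cx", "cy" (pixels), "k1" (the pictures are not rectified: a ray, as slopes to the right and down, at radius r is drawn at 1 + k1 r^2 times it, then the intrinsics apply), "extrinsics" (4x4, takes a point from camera to world coordinates). Camera axes: x right, y down, z forward; pixel columns grow to the right and rows downward; lengths in m; the calibration is good to about 2 mm. A picture is of the moment at which its call begins. calibration takes no time and is no camera call.
A pose or a line that the arm cannot do raises r.PlanningError and nothing moves.
- workorder.finish_job(): hands the job in, once; it reports no verdict.
The state is a dict: "clock": time; "qpos": joint angles; "joint_velocities": joint speeds; "tau": joint torques, N m; "position": TCP position; "eef_rot": TCP orientation; "force": force on the tool from outside, world axes, zero at the start; "ft_torque": the same for the moment, N m; "gripper_width": finger opening in m.
Only numpy, scipy, OpenCV 4.12 (cv2) and the standard library are available. Lean on these libraries where they do the work, as an engineer would, in place of code of your own. Each camera call takes 0.05 s, during which the arm holds its last target.

TASK

Take the wooden stirring stick out of its rack and use it to stir the ceramic deburring beads in the steel tub: two full turns clockwise as seen from above, in circles about halfway between the middle and the wall, with the tip kept down close to the tub's floor, so that most of the beads change their places. Keep all the beads in the tub, and at the end put the stick back upright in its rack with the collar resting on top, and let go.

Things in the scene. Friction and masses are not known exactly. Their poses are not given: they have to be found in the camera images.
- stick: the wooden stirring stick (50 g), upright in its rack at the start: a round shaft 12 mm thick reaching 72 mm below the collar (its last 10 mm taper to 6 mm), a flat collar 32 mm across and 5 mm thick, and above it a round handle 20 mm across, from 5 to 51 mm above the origin. Origin on the stick's axis at the collar's underside; z along the axis toward the handle. When it is put away the collar's underside rests on the rack's top
- stick_grip (a point): the middle of the stick's handle, 30 mm above the stick's origin; the handle is round, so any yaw will grip it from above
- stick_tip (a point): the stick's lower end, 72 mm below the stick's origin and 102 mm below stick_grip
- rack_hole (a point): centre of the hole in the top of the stick's rack, on the top surface, 86 mm above the bench; z up. The rack is a plywood and pine stand fixed to the bench, 80 x 80 mm at its foot, top plate 70 x 70 x 12 mm, with one through hole of 20 mm with a 3 mm chamfer and open space below the plate down to its base board, 10 mm above the bench
- tub: the round steel tub screwed to the bench by two low ears: 112 mm across the rim, 50 mm high, open at the top, walls 4 mm, inner floor 5 mm above the bench and 96 mm across. Origin at the centre of its underside, z up, x toward one ear.
- bead_1: one of five identical chunky white ceramic deburring beads: a barrel 22 mm across and 18 mm high (14 g), standing on a flat end; origin at the centre of its underside, z along its axis. At the start the five stand in a loose ring, centred about 26 mm from the tub's axis, and the middle of the tub is free; they slide and may tip over when pushed
- bead_2: another of the five beads, the same in shape, size and axes as bead_1
- bead_3: another of the five beads, the same in shape, size and axes as bead_1
- bead_4: another of the five beads, the same in shape, size and axes as bead_1
- bead_5: another of the five beads, the same in shape, size and axes as bead_1

How it is judged:
By the outcome, as a careful person would: the job done as asked, in the order asked, and still so for the second after the job is handed in, with the robot touching nothing.
It also fails if it takes over 69 s, if anything falls off the work surface, if the arm or the gripper's body presses on something with over 40 N, if the wrist force passes 120 N, or if a joint passes its speed limit or range.

## Working session

There is one attempt and no reset: what is moved stays moved. The work goes in short steps, each a Python script; the robot and the scene stay as the last script left them, time stands still between calls to the robot, and variables do not carry over. Pictures are saved under pics/ and viewed, and the job is handed in when it is done.

```bash
ls; mkdir -p pics; python3 - <<'E'
from workcell import r,viewer
import cv2,numpy as np
for n in("scene","top"):
    im,d=viewer.get_image(n); cv2.imwrite(f"pics/{n}0.png",im[:,:,::-1]); np.savez(f"{n}0.npz",im=im,d=d)
    c=viewer.calibration(n); print(n,{k:(np.round(v,4).tolist()) for k,v in c.items()})
o=r.get_obs();print(o['clock'],o['position'],o['eef_rot'],o['gripper_width'])
E
```

```text
pics
scene {'fx': 367.2057, 'fy': 367.2057, 'cx': 319.7072, 'cy': 197.3782, 'k1': -0.006, 'extrinsics': [[-0.8059, -0.2467, 0.5382, 0.0663], [-0.592, 0.3428, -0.7294, 0.6196], [-0.0046, -0.9064, -0.4223, 0.4527], [0.0, 0.0, 0.0, 1.0]]}
top {'fx': 432.4354, 'fy': 432.4354, 'cx': 319.1103, 'cy': 204.5083, 'k1': -0.0254, 'extrinsics': [[0.0074, -0.9922, 0.1247, 0.3897], [-1.0, -0.0068, 0.0057, -0.0122], [-0.0048, -0.1247, -0.9922, 0.9667], [0.0, 0.0, 0.0, 1.0]]}
0.1 [ 0.24011821 -0.63065586  0.23063092] [[ 9.34554798e-01  3.55819098e-01 -3.15548602e-04]
 [ 3.55819232e-01 -9.34554250e-01  1.01354231e-03]
 [ 6.57404218e-05 -1.05948909e-03 -9.99999437e-01]] 0.08569401634141477
```

View pics/scene0.png

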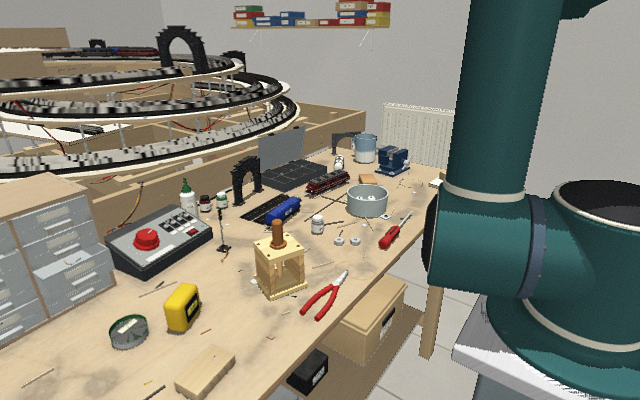

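View pics/top0.png

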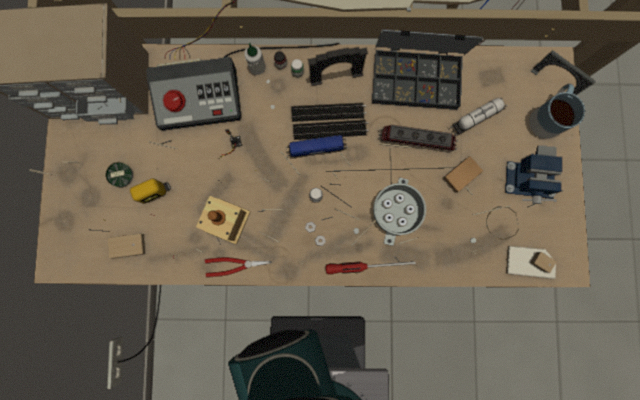

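The top view shows the rack and stick near px (223,218) and the tub with five beads near px (398,209). Next I'll measure them from the depth.

```bash
cat > h.py <<'E'
import numpy as np,cv2
from workcell import viewer
def cloud(n,d):
    c=viewer.calibration(n)
    K=np.array([[c['fx'],0,c['cx']],[0,c['fy'],c['cy']],[0,0,1.]])
    v,u=np.mgrid[:400,:640]
    p=cv2.undistortPoints(np.stack([u,v],-1).reshape(-1,1,2).astype(float),K,np.array([c['k1'],0,0,0,0.])).reshape(400,640,2)
    P=np.dstack([p[...,0]*d,p[...,1]*d,d]); E=np.array(c['extrinsics'])
    W=P@E[:3,:3].T+E[:3,3]; W[d<=0]=np.nan
    return W
def proj(n,X):
    c=viewer.calibration(n);E=np.linalg.inv(np.array(c['extrinsics']))
    K=np.array([[c['fx'],0,c['cx']],[0,c['fy'],c['cy']],[0,0,1.]])
    q=cv2.projectPoints(np.atleast_2d(np.asarray(X,float)),cv2.Rodrigues(E[:3,:3])[0],E[:3,3],K,np.array([c['k1'],0,0,0,0.]))[0]
    return q[:,0]
def circ(P):
    from scipy.optimize import least_squares
    m=np.median(P,0)
    s=least_squares(lambda a:np.hypot(P[:,0]-a[0],P[:,1]-a[1])-a[2],[*m,.05],loss='soft_l1',f_scale=.001)
    return s.x
E
python3 - <<'E'
from h import *
for n,boxes in(("top",dict(rack=(190,250,190,250),tub=(365,432,172,250))),("scene",dict(rack=(245,315,210,305),tub=(340,395,175,222)))):
    z=np.load(n+"0.npz");W=cloud(n,z['d']); 
    print(n,'bench z',np.nanmedian(W[...,2][(abs(W[...,2])<.02)]))
    for k,(a,b,c,e) in boxes.items():
        Q=W[c:e,a:b].reshape(-1,3);Q=Q[~np.isnan(Q[:,0])]
        h,_=np.histogram(Q[:,2],np.arange(-.01,.16,.005));print(k,h.tolist())
        if k=='rack':
            for lo,hi in((.080,.0885),(.089,.095),(.129,.145)):
                m=Q[(Q[:,2]>lo)&(Q[:,2]<hi)]
                if len(m)<5: print(lo,len(m)); continue
                print(lo,len(m),m.mean(0),cv2.minAreaRect((m[:,:2]*1000).astype(np.float32)))
        else:
            m=Q[(Q[:,2]>.046)&(Q[:,2]<.056)];print('rim',len(m),circ(m[:,:2]),m[:,2].mean(), cv2.minEnclosingCircle((m[:,:2]*1000).astype(np.float32)))
            m=Q[(Q[:,2]>.018)&(Q[:,2]<.03)];print(m.mean(0))
    im=z['im'][:,:,::-1]
    for k,(a,b,c,e) in boxes.items():
        cv2.imwrite(f'pics/{n}_{k}.png',cv2.resize(im[c:e,a:b],None,fx=7,fy=7,interpolation=cv2.INTER_CUBIC)) 
E
```

```text
top bench z 0.0006186884358027611
rack [2, 877, 1130, 108, 79, 10, 19, 13, 16, 12, 19, 15, 18, 16, 16, 20, 17, 17, 215, 771, 74, 1, 9, 6, 8, 3, 6, 8, 14, 65, 1, 0, 0]
0.08 908 [0.47183668 0.19818676 0.08595769] ((472.5685119628906, 199.7288360595703), (71.00965118408203, 70.06326293945312), 68.31829833984375)
0.089 108 [0.4708196  0.19748185 0.09103486] ((472.6864318847656, 197.46202087402344), (63.30315017700195, 71.33842468261719), 72.91468048095703)
0.129 81 [0.47181407 0.19833394 0.13645472] ((472.4884948730469, 198.5149383544922), (17.929397583007812, 16.833513259887695), 31.86688232421875)
tub [2, 1317, 2132, 655, 74, 115, 323, 97, 44, 63, 51, 202, 128, 0, 0, 0, 0, 0, 0, 0, 0, 0, 0, 0, 0, 0, 0, 0, 0, 0, 0, 0, 0]
rim 321 [ 0.49760308 -0.1784942   0.0529205 ] 0.049622894506480754 ((497.7862854003906, -179.81651306152344), 55.829078674316406)
[ 0.50149079 -0.18375202  0.02281882]
scene bench z 0.0012011075042381858
rack [0, 478, 2681, 456, 560, 136, 134, 127, 149, 146, 143, 89, 68, 61, 64, 55, 61, 111, 126, 629, 81, 26, 29, 22, 29, 24, 27, 32, 25, 51, 0, 0, 0]
0.08 741 [0.46566063 0.2080087  0.0860522 ] ((472.4774169921875, 200.6363067626953), (70.89791870117188, 72.47743225097656), 67.78978729248047)
0.089 87 [0.46772785 0.20536594 0.09167823] ((469.7344970703125, 202.9912567138672), (31.116430282592773, 25.8995304107666), 53.00634765625)
0.129 83 [0.46999565 0.20373103 0.13503886] ((472.3511962890625, 201.79360961914062), (18.223949432373047, 17.453554153442383), 50.354000091552734)
tub [0, 262, 933, 103, 95, 142, 274, 149, 139, 132, 139, 150, 62, 0, 0, 0, 0, 0, 0, 0, 0, 0, 0, 0, 0, 0, 0, 0, 0, 0, 0, 0, 0]
rim 191 [ 0.49701951 -0.17702321  0.05357174] 0.04909383743616493 ((498.6934814453125, -178.177978515625), 58.11750411987305)
[ 0.52760507 -0.22260709  0.02345458]
```

```bash
python3 - <<'E'
import cv2,numpy as np
a=[cv2.resize(cv2.imread(f'pics/{n}.png'),(390,h)) for n,h in(('top_rack',300),('scene_rack',300),('top_tub',300),('scene_tub',300))]
cv2.imwrite('pics/crops.png',np.vstack([np.hstack(a[:2]),np.hstack(a[2:])]))
E
```

```text
(no output)
```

View pics/crops.png

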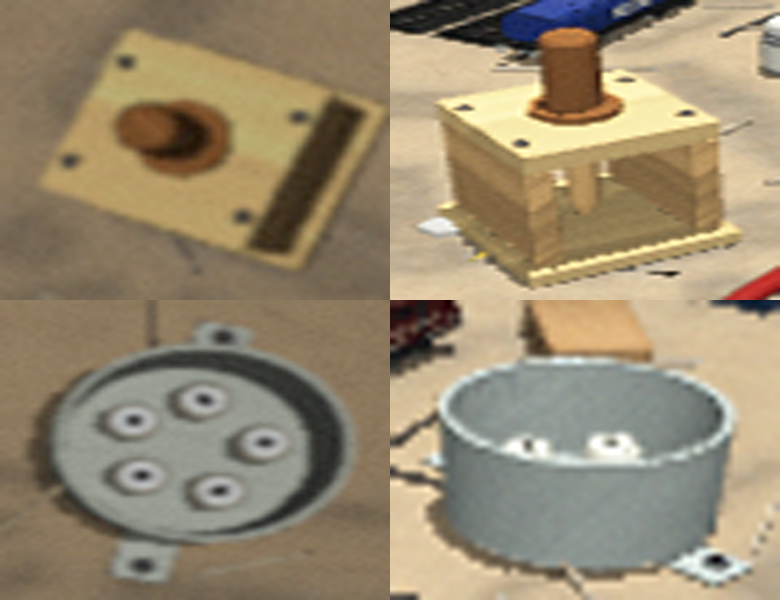

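The crops show the handle upright over the plate hole, five beads standing in a ring in the tub, and the tub's middle free. Next I'll check IK and clearance.

```bash
python3 - <<'E'
from h import *
from workcell import r
W=cloud("top",np.load("top0.npz")['d'])
b=(W[...,0]>.25)&(W[...,0]<.75)&(W[...,1]>-.7)&(W[...,1]<.35)
z=np.where(b,W[...,2],0); v,u=np.where(z>.1)
print('max',z.max(),[ (u[i],v[i],W[v[i],u[i]].round(3)) for i in range(0,len(u),max(1,len(u)//8))])
for f in np.arange(-1.57,3.2,.4):
    R=np.array([[np.cos(f),np.sin(f),0],[np.sin(f),-np.cos(f),0],[0,0,-1]])
    s=[r.solve_ik(p,R) for p in([.472,.2,.097],[.498,-.178,.2])]
    print(round(f,2),[None if q is None else np.round(q,2).tolist() for q in s])
E
```

```text
max 0.5830807848519123 [(np.int64(226), np.int64(129), array([0.655, 0.187, 0.1  ])), (np.int64(217), np.int64(217), array([0.468, 0.19 , 0.136])), (np.int64(298), np.int64(331), array([0.256, 0.03 , 0.139])), (np.int64(307), np.int64(333), array([0.253, 0.013, 0.143])), (np.int64(310), np.int64(335), array([0.254, 0.007, 0.168])), (np.int64(289), np.int64(338), array([0.25 , 0.044, 0.18 ])), (np.int64(309), np.int64(397), array([ 0.268, -0.002,  0.569])), (np.int64(332), np.int64(398), array([ 0.266, -0.023,  0.562])), (np.int64(347), np.int64(399), array([ 0.268, -0.036,  0.573]))]
-1.57 [[0.35, -0.17, 1.95, -0.0, 1.37, -2.79], [-0.39, -0.2, 1.79, -0.0, 1.54, 2.75]]
-1.17 [None, [-0.39, -0.2, 1.79, -0.0, 1.54, 2.35]]
-0.77 [[0.35, -0.17, 1.95, -0.0, 1.37, 2.69], [-0.39, -0.2, 1.79, -0.0, 1.54, 1.95]]
-0.37 [[0.35, -0.17, 1.95, -0.0, 1.37, 2.29], [-0.39, -0.2, 1.79, -0.0, 1.54, 1.55]]
0.03 [[0.35, -0.17, 1.95, -0.0, 1.37, 1.89], [-0.39, -0.2, 1.79, -0.0, 1.54, 1.15]]
0.43 [[0.35, -0.17, 1.95, -0.0, 1.37, 1.49], [-0.39, -0.2, 1.79, -0.0, 1.54, 0.75]]
0.83 [[0.35, -0.17, 1.95, -0.0, 1.37, 1.09], [-0.39, -0.2, 1.79, -0.0, 1.54, 0.35]]
1.23 [[0.35, -0.17, 1.95, -0.0, 1.37, 0.69], [-0.39, -0.2, 1.79, -0.0, 1.54, -0.05]]
1.63 [[0.35, -0.17, 1.95, -0.0, 1.37, 0.29], [-0.39, -0.2, 1.79, -0.0, 1.54, -0.45]]
2.03 [[0.35, -0.17, 1.95, -0.0, 1.37, -0.11], [-0.39, -0.2, 1.79, -0.0, 1.54, -0.85]]
2.43 [[0.35, -0.17, 1.95, -0.0, 1.37, -0.51], [-0.39, -0.2, 1.79, -0.0, 1.54, -1.25]]
2.83 [[0.35, -0.17, 1.95, -0.0, 1.37, -0.91], [-0.39, -0.2, 1.79, -0.0, 1.54, -1.65]]
```

```bash
cat >> h.py <<'E'
R0=np.array([[0,1.,0],[1,0,0],[0,0,-1]])
E
python3 - <<'E'
from h import *
from workcell import r,close_gripper
H=[.472,.2002]
r.move_to([*H,.22],R0)
r.movel([*H,.099],v=.12,f_stop=8)
f0=r.get_obs()['force']
close_gripper(60)
o=r.get_obs();print('closed',o['clock'],o['position'],o['gripper_width'],o['force']-f0)
im,d=viewer.get_image("scene"); cv2.imwrite("pics/g1.png",cv2.resize(im[120:320,200:420,::-1],None,fx=3,fy=3))
E
```

```text
closed 4.9083 [0.4721367  0.20023546 0.09926069] 0.018501701928917088 [ 1.24633196 -0.95693783  1.95534277]
```

View pics/g1.png

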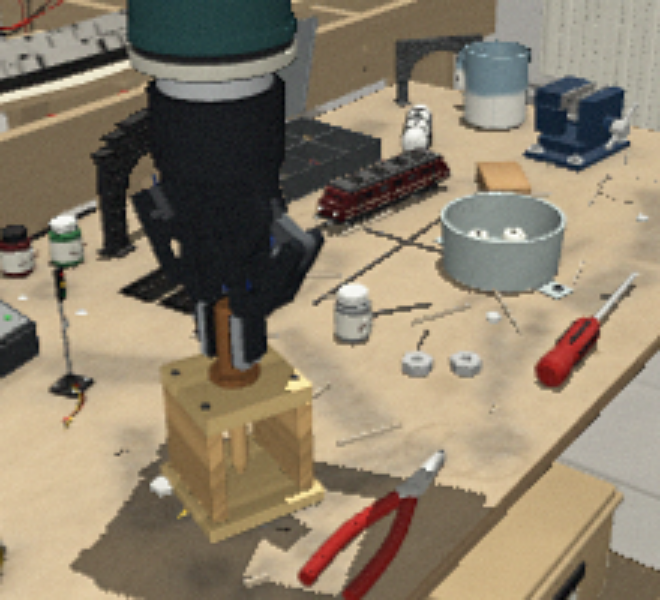

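The jaws are closed on the handle (crop px about 235,330) with the collar still on the plate. I'll lift and look at the tip.

```bash
python3 - <<'E'
from h import *
from workcell import r,close_gripper
H=r.get_obs()['position'];np.save('H.npy',H)
r.movel([*H[:2],.215],v=.08)
o=r.get_obs();print(o['clock'],o['position'],o['gripper_width'],o['force'])
np.save('P1.npy',o['position'])
im,d=viewer.get_image("scene"); np.savez('s2.npz',im=im,d=d)
P=o['position']; c=im[90:290,190:390,::-1].copy(); c=cv2.resize(c,None,fx=3,fy=3,interpolation=cv2.INTER_CUBIC)
for dz in(-.0853,-.0133):
    q=proj("scene",P+[0,0,dz])[0];print(q); cv2.circle(c,tuple(((q-[190,90]+.5)*3).astype(int)),4,(0,0,255),1)
cv2.imwrite("pics/l2.png",c)
E
```

```text
6.5583 [0.47200205 0.20018981 0.21449452] 0.018432398931198517 [-0.03680847  0.65299619 -0.47225317]
[276.83077316 224.79452535]
[274.57069513 188.10961124]
```

View pics/l2.png

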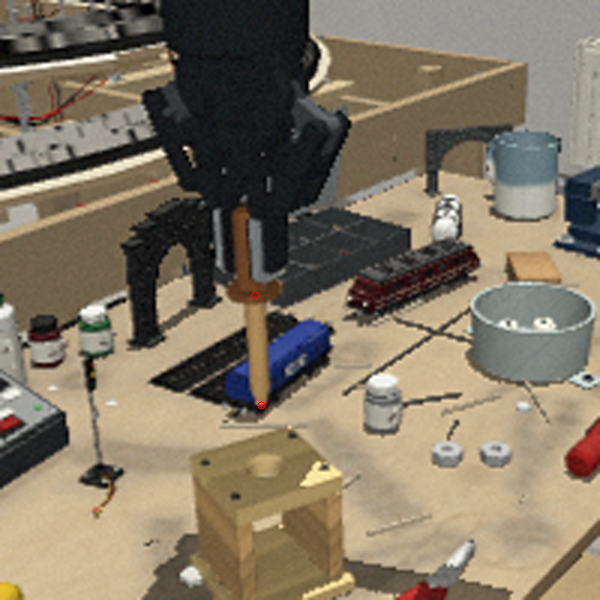

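```bash
python3 - <<'E'
from h import *
from scipy.optimize import least_squares
z=np.load('s2.npz');im=z['im'];d=z['d'];W=cloud("scene",d);P=np.load('P1.npy')
c=viewer.calibration("scene");C=np.array(c['extrinsics'])[:3,3]
m=(np.hypot(W[...,0]-P[0],W[...,1]-P[1])<.02)&(W[...,2]<P[2]-.0245)&(W[...,2]>.11)
m[:, :]&=True
Q=W[m];print(len(Q))
# cylinder fit r=6 (above taper): axis x=a+b*(z-z0)
z0=P[2]-.05; S=Q[(Q[:,2]>P[2]-.074)&(Q[:,2]<P[2]-.02)]
print(len(S))
f=lambda a:np.hypot(S[:,0]-a[0]-a[2]*(S[:,2]-z0),S[:,1]-a[1]-a[3]*(S[:,2]-z0))-.006
s=least_squares(f,[P[0],P[1],0,0],loss='soft_l1',f_scale=.001)
print('axis',(s.x[:2]-P[:2])*1000,'slopes',s.x[2:],'tip off',(s.x[:2]+s.x[2:]*(-.0353)-P[:2])*1000,'grip off',(s.x[:2]+s.x[2:]*(.067-.019+.017)-P[:2])*1000)
print('tip z',Q[:,2].min()-P[2], 'rms',np.sqrt(np.mean(f(s.x)**2)))
# hole: top plate gray
v,u=np.where((abs(W[...,2]-.086)<.006)&(np.hypot(W[...,0]-.472,W[...,1]-.2)<.06)); 
cr=im[215:290,245:320,::-1];cv2.imwrite('pics/hole.png',cv2.resize(cr,None,fx=8,fy=8,interpolation=cv2.INTER_CUBIC))
t=np.linspace(0,2*np.pi,60)
big=cv2.resize(cr,None,fx=8,fy=8,interpolation=cv2.INTER_CUBIC)
for rad,col in((.010,(0,0,255)),(.013,(255,0,0))):
    q=proj("scene",np.c_[.472+rad*np.cos(t),.2002+rad*np.sin(t),0*t+.086]); cv2.polylines(big,[(((q-[245,215])+.5)*8).astype(int)],True,col,1)
cv2.imwrite('pics/hole.png',big)
E
```

```text
196
175
axis [ 1.08589583 -0.21984033] slopes [-0.00138756  0.007015  ] tip off [ 1.13487678 -0.46746968] grip off [0.9957043  0.23613439]
tip z -0.08510226206174806 rms 0.0007618330965232411
```

View pics/hole.png

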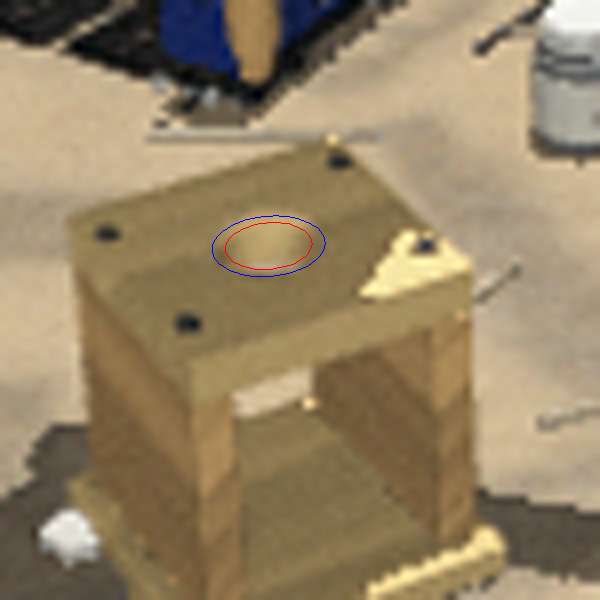

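The lifted stick hangs straight, with the tip within about 1 mm of where I expected it. The overlay confirms the hole at (0.472, 0.200). Next I'll go to the tub and stir.

```bash
cat > stir.py <<'E'
from h import *
from workcell import r
T=np.array([.4977,-.1783])-np.array([.0011,-.0005])  # TCP xy for tip on tub axis
np.save('T.npy',T)
ZT=.0933
r.movel([*T,.215],v=.25)
print('low',r.movel([*T,.15],v=.12,f_stop=8), r.movel([*T,ZT],v=.05,f_stop=5))
o=r.get_obs();print(o['clock'],o['position'])
f0=o['force'];fm=0;th0=np.deg2rad(90)
n=18;st=2*np.pi/n
seq=[(24*k/4,th0-(k-4)*st) for k in range(1,5)]+[(24,th0-k*st) for k in range(1,2*n+2)]
for i,(rad,th) in enumerate(seq):
    s=r.movel([T[0]+rad/1e3*np.cos(th),T[1]+rad/1e3*np.sin(th),ZT],v=.045,f_stop=25)
    o=r.get_obs();fm=max(fm,np.linalg.norm(o['force']-f0))
    if s: print('STOP',i,rad,th,o['force']-f0,o['position']);break
print(o['clock'],'maxF',fm,o['position'],o['gripper_width'])
E
python3 stir.py
```

```text
low False False
10.25 [ 0.49676774 -0.1778744   0.09364957]
23.85 maxF 9.784825573203475 [ 0.50480266 -0.15500377  0.09291281] 0.018857937879759354
```

```bash
python3 - <<'E'
from h import *
from workcell import r
T=np.load('T.npy');H=np.load('H.npy');p=r.get_obs()['position']
r.movel([*(T+(p[:2]-T)*.5),p[2]],v=.04)
q=r.get_obs()['position']
r.movel([*q[:2],.215],v=.08)
r.movel([*H[:2],.215],v=.25)
r.dwell(.2)
o=r.get_obs();P=o['position'];print(o['clock'],P,o['force'],o['gripper_width'])
im,d=viewer.get_image("top");np.savez('t3.npz',im=im,d=d)
a=cv2.resize(im[172:250,365:432,::-1],(350,400),interpolation=cv2.INTER_CUBIC)
im2,d2=viewer.get_image("scene")
b=cv2.resize(im2[90:290,190:390,::-1],(400,400),interpolation=cv2.INTER_CUBIC)
cv2.imwrite('pics/after.png',np.hstack([a,b]))
W=cloud("scene",d2);z0=P[2]-.05
from scipy.optimize import least_squares
m=(np.hypot(W[...,0]-P[0],W[...,1]-P[1])<.02)&(W[...,2]>P[2]-.074)&(W[...,2]<P[2]-.02);S=W[m]
f=lambda a:np.hypot(S[:,0]-a[0]-a[2]*(S[:,2]-z0),S[:,1]-a[1]-a[3]*(S[:,2]-z0))-.006
s=least_squares(f,[P[0],P[1],0,0],loss='soft_l1',f_scale=.001)
m=(np.hypot(W[...,0]-P[0],W[...,1]-P[1])<.02)&(W[...,2]>.11)
print('slopes',s.x[2:],'tip',(s.x[:2]-.0353*s.x[2:]-P[:2])*1000,W[m][:,2].min()-P[2])
E
```

```text
27.8 [0.47228785 0.19964232 0.21504925] [-0.45295282 -0.3255688   0.07128284] 0.018424173426931777
slopes [-0.00891351  0.02229249] tip [ 1.38602136 -1.9551562 ] -0.08505314154513105
```

View pics/after.png

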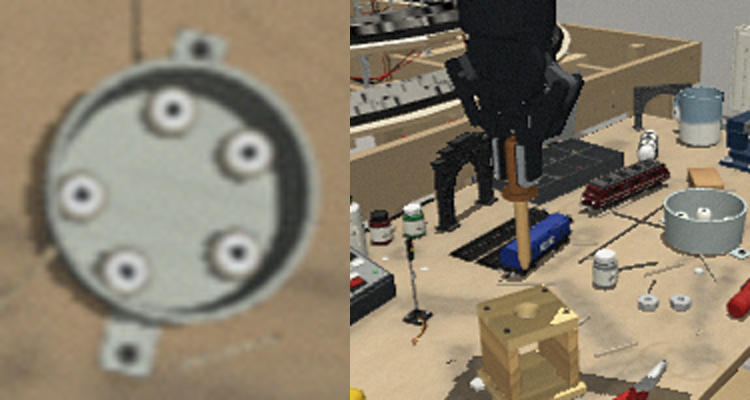

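All five beads are upright in the tub, but they have moved out toward the wall. I'll compare their positions before and after.

```bash
python3 - <<'E'
from h import *
C=np.array([.4977,-.1783])
res=[]
for f in('top0.npz','t3.npz'):
    z=np.load(f);g=cv2.cvtColor(z['im'],cv2.COLOR_RGB2GRAY).astype(np.uint8)
    W=cloud("top",z['d'])
    big=cv2.resize(g[172:250,365:432],None,fx=8,fy=8,interpolation=cv2.INTER_CUBIC)
    _,t=cv2.threshold(big,175,255,cv2.THRESH_BINARY)
    ct,_=cv2.findContours(t,cv2.RETR_EXTERNAL,cv2.CHAIN_APPROX_NONE);L=[]
    for c in ct:
        if cv2.contourArea(c)<500: continue
        (x,y),_=cv2.minEnclosingCircle(c); u,v=(x+.5)/8-.5+365,(y+.5)/8-.5+172
        cal=viewer.calibration("top");K=np.array([[cal['fx'],0,cal['cx']],[0,cal['fy'],cal['cy']],[0,0,1.]])
        n=cv2.undistortPoints(np.array([[[u,v]]]),K,np.array([cal['k1'],0,0,0,0.]))[0,0];E=np.array(cal['extrinsics'])
        dr=E[:3,:3]@[*n,1];X=E[:3,3]+dr*(.023-E[2,3])/dr[2];L.append((X[:2]-C)*1000)
    L=np.array(L);res.append(L)
    for p in L: print(p.round(1),np.hypot(*p).round(1),np.rad2deg(np.arctan2(p[1],p[0])).round())
    print()
print(np.linalg.norm(res[0][:,None]-res[1][None],axis=2).round(0))
E
```

```text
[15.1 21. ] 25.9 54.0

[-60.5  17.4] 63.0 164.0
[-38.   -7.8] 38.8 -168.0
[-32.1  18.4] 37.0 150.0
[-20.   35.3] 40.6 120.0
[-24.  -28.1] 37.0 -130.0
[-17.   14.6] 22.4 139.0
[  2.9 -40.1] 40.2 -86.0
[ 0.3 36.7] 36.7 89.0
[ 19.1 -33.4] 38.5 -60.0
[13.3  8. ] 15.5 31.0
[37.7 -2. ] 37.7 -3.0

[[76. 60. 47. 38. 63. 33. 62. 22. 55. 13. 32.]]
```

```bash
python3 - <<'E'
from h import *
C=np.array([.4977,-.1783])
A=np.array([[-32.1,18.4],[-24,-28.1],[.3,36.7],[19.1,-33.4],[37.7,-2]])
z=np.load('top0.npz');W=cloud("top",z['d']);g=cv2.cvtColor(z['im'],cv2.COLOR_RGB2GRAY)
big=cv2.resize(g[172:250,365:432],None,fx=8,fy=8,interpolation=cv2.INTER_CUBIC)
for th in(160,150,140,130):
    _,t=cv2.threshold(big,th,255,0)
    n,_,st,ce=cv2.connectedComponentsWithStats(t);print(th,[(s[4]) for s in st[1:] if s[4]>300])
    cs=[c for s,c in zip(st[1:],ce[1:]) if 800<s[4]<9000]
    L=[]
    for x,y in cs:
        u,v=(x+.5)/8-.5+365,(y+.5)/8-.5+172
        cal=viewer.calibration("top");K=np.array([[cal['fx'],0,cal['cx']],[0,cal['fy'],cal['cy']],[0,0,1.]])
        q=cv2.undistortPoints(np.array([[[u,v]]]),K,np.array([cal['k1'],0,0,0,0.]))[0,0];E=np.array(cal['extrinsics'])
        dr=E[:3,:3]@[*q,1];X=E[:3,3]+dr*(.023-E[2,3])/dr[2];L.append((X[:2]-C)*1000)
    L=np.array(L)
    if len(L): print(np.c_[L,np.hypot(*L.T),np.rad2deg(np.arctan2(L[:,1],L[:,0]))].round(0).tolist()); print(np.linalg.norm(L[:,None]-A[None],axis=2).round(0))
E
```

```text
160 [np.int32(1553), np.int32(1789), np.int32(1687), np.int32(1769), np.int32(1645), np.int32(398)]
[[27.0, -6.0, 28.0, -12.0], [15.0, 21.0, 26.0, 54.0], [3.0, -29.0, 29.0, -85.0], [-16.0, 18.0, 24.0, 132.0], [-25.0, -11.0, 27.0, -155.0]]
[[64. 56. 50. 29. 11.]
 [48. 63. 22. 54. 32.]
 [59. 27. 66. 17. 44.]
 [16. 47. 25. 63. 58.]
 [31. 17. 54. 49. 63.]]
150 [np.int32(38312), np.int32(2081), np.int32(2318), np.int32(2248), np.int32(2297), np.int32(2192), np.int32(2028)]
[[27.0, -6.0, 28.0, -13.0], [15.0, 21.0, 26.0, 53.0], [3.0, -29.0, 29.0, -84.0], [-16.0, 18.0, 24.0, 132.0], [-25.0, -11.0, 27.0, -155.0], [-62.0, 19.0, 64.0, 163.0]]
[[ 64.  56.  51.  28.  11.]
 [ 48.  63.  22.  54.  32.]
 [ 59.  27.  66.  17.  44.]
 [ 16.  47.  25.  62.  58.]
 [ 31.  17.  54.  49.  63.]
 [ 29.  60.  64.  96. 101.]]
140 [np.int32(990), np.int32(304), np.int32(67304), np.int32(3482)]
[[64.0, -6.0, 64.0, -5.0], [-64.0, 18.0, 66.0, 164.0]]
[[ 99.  91.  77.  53.  27.]
 [ 31.  61.  67.  97. 103.]]
130 [np.int32(10620), np.int32(77179), np.int32(4573)]
[[-64.0, 18.0, 67.0, 164.0]]
[[ 32.  61.  67.  98. 104.]]
```

The positions changed, and the beads clearly travelled. Every bead shifted about 50° clockwise (for example 53°→-3° and -12°→-60°), roughly 25–32 mm each. Pairing each bead with its nearest old position would need counter-clockwise motion, which the stick couldn't have caused. The stick now tilts about 1.4°, so I'll correct for that when returning it.

```bash
python3 - <<'E'
from h import *
from workcell import r
H=np.load('H.npy');G=[.4710,.2013]
r.movel([*G,.215],v=.05)
print(r.movel([*G,.16],v=.06,f_stop=6),r.get_obs()['position'])
s=r.movel([*G,.108],v=.05,f_stop=6);print(s,r.get_obs()['position'])
if not s:
    s=r.movel([*G,H[2]-.0010],v=.015,f_stop=6)
o=r.get_obs();print(s,o['clock'],o['position'],o['force'])
im,d=viewer.get_image("scene"); cv2.imwrite("pics/p4.png",cv2.resize(im[150:300,210:350,::-1],None,fx=4,fy=4,interpolation=cv2.INTER_CUBIC))
E
```

```text
False [0.47117984 0.2013405  0.16042497]
False [0.47116437 0.20138459 0.10839523]
True 30.975 [0.4709535  0.20124192 0.0993538 ] [-0.52845224 -0.52970558  5.28815582]
```

View pics/p4.png

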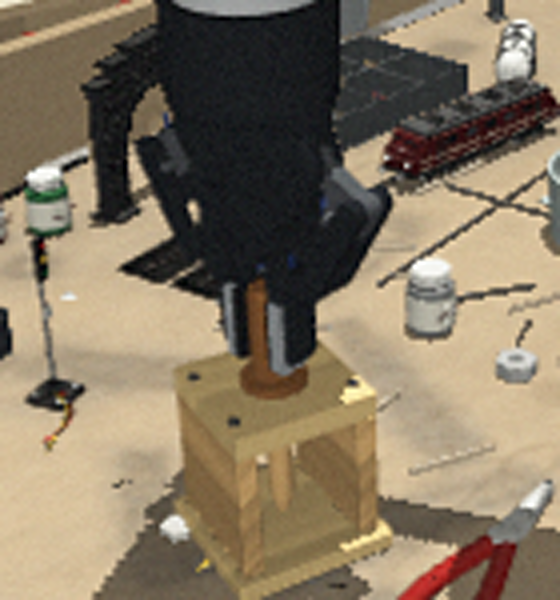

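The collar touched the plate at the pickup height, with 5 N of contact. I'll release, retract and check.

```bash
python3 - <<'E'
from h import *
from workcell import r,let_go
let_go(); r.dwell(.3)
p=r.get_obs()['position']
r.movel([*p[:2],.23],v=.1)
r.movel([.40,.02,.25],v=.25)
r.dwell(.3)
im,d=viewer.get_image("scene"); im2,d2=viewer.get_image("top");o=r.get_obs();print(o['clock'],o['gripper_width'],o['force'])
a=cv2.resize(im[200:310,235:325,::-1],(360,440),interpolation=cv2.INTER_CUBIC);b=cv2.resize(im2[172:250,365:432,::-1],(378,440),interpolation=cv2.INTER_CUBIC)
cv2.imwrite("pics/f5.png",np.hstack([a,b]))
for n,D in(("scene",d),("top",d2)):
    W=cloud(n,D);near=np.hypot(W[...,0]-.472,W[...,1]-.2)<.03
    h=W[near&(W[...,2]>.13)];c=W[near&(W[...,2]>.0885)&(W[...,2]<.1)]
    print(n,h.mean(0),h[:,2].max(),np.percentile(h[:,2],80),c.mean(0),len(c),np.percentile(c[:,2],[20,50,80]))
E
```

```text
34.775 0.08539748581480953 [-0.52624313  0.29875589  0.03420129]
scene [0.46873729 0.20385638 0.13562591] 0.13906589995441543 0.13788518719895568 [0.46646352 0.20522461 0.09290012] 124 [0.09094557 0.09193017 0.0958717 ]
top [0.47407192 0.20740978 0.13651176] 0.13867224483023144 0.13773684358020935 [0.47989418 0.22268546 0.08926456] 6 [0.08910598 0.08925606 0.08928484]
```

View pics/f5.png

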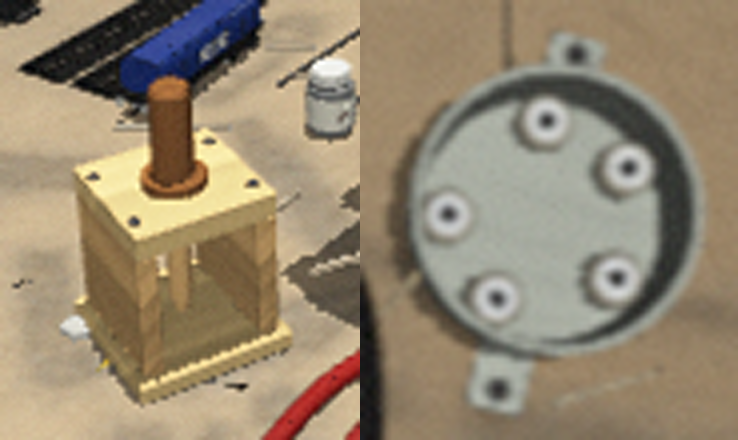

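The stick stands upright with its collar flat on the plate (px about 175,178), and all five beads are in the tub. I'm handing the job in.

```bash
python3 -c "
from workcell import workorder
print(workorder.finish_job())"
```

```text
the job is handed in; nothing more can be done
None
```

The job is done and handed in at about 35 s of the 69 s allowed. I took the stick from its rack and lowered it into the free middle of the tub. I then stirred two full clockwise turns plus 20°, after an 80° run-out, at 24 mm radius with the tip about 3 mm above the floor. The stick is back in its rack, released, with the gripper clear of it.

- **Stick:** it stands upright with its handle top at about 0.138 m, against 0.137 m expected. It touched down at its pickup height with about 5 N of contact.
- **Beads:** all five are in the tub, upright and now near the wall. They look identical, so I inferred their movement: most likely each shifted about 50° clockwise, or 25–32 mm. Pairing each bead with its nearest old spot gives only 11–22 mm, but it would mean they moved counter-clockwise, against the stirring.
- **Forces:** the highest change in tool force I sampled while stirring was about 10 N. I read it only at the end of each short segment, so brief peaks between readings were not recorded.
- **Deviation:** the stick ended the stirring tilted about 1.4° in the grip, and I allowed for that when putting it back.
- **Failed check:** the top view of the collar after release gave too few depth points to use, probably because the arm was in the way. The collar check therefore rests on the scene camera.

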